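# Set the bauble striping jig back to its start hole

### The job

The arm of the bauble striping jig stands one hole away from its start hole, the one with the red bush. Hook a fingertip under the black pull ring without pinching it, gently lift the spring pin clear of the plate, swing the arm to the red hole and let the pin drop fully home. Leave the bauble standing on its nail and the two glitter jars where they are, and take the hand clear.

Things in the scene. Friction and masses are not known exactly. Their poses are not given: they have to be found in the camera images.
- jig: striping jig, fixed: round green base 230 mm across with small lugs, steel index plate 210 mm across on it, its top 32 mm above the table. Origin at the centre of the underside, on the table, z up; the arm turns about this z axis and as found points along the jig's own -x, roughly to the robot. Twelve holes, 30 degrees apart, on a circle of 85 mm radius
- index_arm (a joint): turn of the flat aluminium arm about the jig's z axis, rad; 0 at the hole where it stands at first, positive is anticlockwise seen from above; the next holes are at +0.524 and -0.524. Light friction (under 0.1 N m), no spring
- index_pin (a joint): height of the spring pin at the arm's end, m: 0 fully down in a hole, 0.010 when its round nose rides on the plate, 0.025 at the upper stop. A spring presses it down, 6 N when down, 8 N when raised 15 mm. It locks the arm until lifted 10 mm; released within 4 mm of a hole's centre it centres itself and drops in
- pull_ring: black round pull ring, rigid on the pin, 64 mm outside, 52 mm inside, wire 6 mm thick. Origin: the ring's centre, 105 mm above the table with the pin down, 75 mm from the jig's axis. y axis level, across the arm; z in the ring's plane to its highest point, leaning 20 degrees towards the jig's centre; x: the ring's normal, pointing in to the centre and 20 degrees down
- pin_tip (a point): lower end of the pin, on its axis, 85 mm from the jig's axis. The sleeve and rod under the ring (23 mm thick) reach 77 mm above the table, the arm 45 mm; inside the ring and behind it the way is free for a finger that slants down and in
- red_bush: red ring, 23 mm across, round the start hole in the index plate; it is the next hole to the left or to the right of the one where the arm stands; origin at the hole's centre on the plate's top
- bauble: gold glass bauble, ball 56 mm across on a thin stem, 149 mm high in all; stands loosely on the nail in the middle of the jig and turns with the arm; origin at the lower end of its stem, 64 mm above the table
- nail_foot (a point): middle of the brass collar at the foot of the nail, where the bauble's stem rests; on the jig's axis
- green_jar: loose glitter jar with green glitter and a black lid, 43 mm across, 58 mm high, left of the jig; origin at the centre of its underside
- pink_jar: loose glitter jar with pink glitter and a white lid, 43 mm across, 58 mm high, right of the jig; origin at the centre of its underside
- brush_rest (a point): middle of the steel fork of the jig's fixed brush rest, 160 mm above the table, 124 mm from the jig's axis on the far right side; the fork is 64 mm wide and reaches up to 187 mm
Things that resemble listed ones, but are neither listed nor needed, are in the scene too. Leave any blue, green or orange look-alike of the bauble alone.

How it is judged:
By the outcome, as a careful person would: the job done as asked, in the order asked, and still so for the second after the job is handed in, with the robot touching nothing.
It also fails if it takes over 48 s, if anything falls off the work surface, if the arm or the gripper's body presses on something with over 40 N, if the wrist force passes 120 N, or if a joint passes its speed limit or range.

### The arm

A 7-joint arm with a two-finger parallel gripper is mounted at the origin on a cart in front of the work surface, level with it; the furniture and walls round the work are solid. World frame = base frame: x ahead of the robot, y to its left, z up, the work surface at z = 0. Lengths are in m, angles in rad, forces in N, time in s.
With the tool pointing down it reaches from about 0.425 to 0.925 m from the base axis. Payload 6.8 kg.
Tool frame: the origin (TCP) lies at the very end of the fingers, on their centre line; the grasp point (between the pads) lies 19 mm behind it; z points along the fingers, y is the line along which they close (so a half turn about z gives the same grasp; the last joint's range is limited). The gripper opens to 85 mm and grips with 20 to 120 N. Pads are 22 mm wide; open, the fingers measure 114 mm over their backs; the gripper's body (76 mm by 85 mm) begins 54 mm behind the grasp point. The pads swing forward as they close: fully open they stand 13 mm farther back than shut.
Start: joints at [-1.385, 0.477, 0.022, 1.555, -0.011, 1.109, -0.083], TCP at [0.195, 0.646, 0.231] pointing down, gripper open.
Joint ranges: [-2.96, 2.96], [-0.34, 2.1], [-1.41, 1.46], [0.24, 2.44], [-1.37, 4.51], [0.17, 1.92], [-2.96, 2.96]. Speed limits (rad/s): [2.39, 2.39, 3.14, 3.14, 3.14, 3.14, 3.14].

### API

Orientations are given as a rotation vector (axis times angle).
In Python, from bench import r gives the robot as it stands.
- The arm moves only by the tool play_rows, never from a script. Its argument "targets" is text: rows parted by semicolons, each of 5 numbers parted by spaces: the closure, from -1 (fully open) to 1 (shut), then the shift along the tool's x, y, z in m, then the turn about the tool's z in rad. In form: gripper dx dy dz spin; .... A call has 1 to 8 rows; each row is the pose to reach, as a shift and turn from the pose commanded when the call began, along the tool's axes at that moment; what a row does not reach only later rows make up. A row lasts 1/12 s, in which the tool goes at most 41.7 mm and 7.16 degrees, less where a joint would pass 70% of its speed; a pose out of reach is approached as far as the arm can. A call with a gripper value outside its range is refused whole. The fingers move at their own pace and stop on an object; "squeeze" is the grip in N (left out, the last holds). Time passes only in rows, so rows that repeat a pose let the fingers close. It gives the time, the measured TCP pose, the force, the opening and the grip force at its end, in the units of the state.
- r.get_obs(): the state, without advancing time (a new reading comes with each control period).
- r.grab_frame(name): name is "side" or "top" or "wrist"; returns the picture (420x560x3 uint8, red, green, blue); there is no depth.
- r.camera_info(name): a dict with "fov_y" (degrees; the focal length in pixels is half the picture's height over the tangent of half this angle, whatever the lens; pixels are square), "cx", "cy" (the principal point, pixels), "position" and "rotation" of the camera in the world. Camera axes: x right, y down, z forward; pixel columns grow to the right and rows downward; lengths in m; the calibration is good to about 2 mm. A picture is of the moment at which its call begins: read the wrist's pose just before it. camera_info takes no time and is no camera call; for the wrist camera it gives the pose at the moment of the call.
- r.hand_in(): hands the job in; it is judged then, once.
The state is a dict: "clock": time; "joints": joint angles; "qvel": joint speeds; "tau": joint torques, N m; "tcp_pos": TCP position; "orientation": TCP orientation; "contact_force": force on the tool from outside, world axes, zero at the start; "moment": the same for the moment, N m; "grip_width": finger opening in m; "gripper_force": force on a finger pad.
Only numpy, scipy, OpenCV 4.12 (cv2) and the standard library are available. Lean on these libraries where they do the work, as an engineer would, in place of code of your own. Each camera call takes 0.05 s, during which the arm holds its last target. There are 200 camera calls.

## Working session

There is one attempt and no reset: what is moved stays moved. The work goes in short steps, Python scripts to look and compute and a tool call to move; the robot and the scene stay as the last step left them, time stands still between calls to the robot, and variables do not carry over. Pictures are saved under pics/ and viewed, at most 10 in all, crops included, and the job is handed in when it is done.

Besides the shell and the picture viewer there is one more tool, called after "Emit:" by a JSON object that holds its "api" and its "payload", one argument or row to a line. play_rows: Moves the arm, as the interface text tells. Its arguments: {"type":"object","properties":{"targets":{"type":"string"},"squeeze":{"type":"number"}},"required":["targets"]}

```bash
mkdir -p pics; ls; python3 - <<'E'
from bench import r
import cv2,numpy as np
o=r.get_obs();print({k:np.round(v,3) for k,v in o.items()})
for n in ("side","top"):
    c=r.camera_info(n);print(n,{k:np.round(v,4).tolist() for k,v in c.items()})
    cv2.imwrite(f"pics/{n}0.png",r.grab_frame(n)[:,:,::-1])
E
```

```text
pics
{'clock': np.float64(0.0), 'joints': array([-1.385,  0.478,  0.022,  1.556, -0.012,  1.109, -0.083]), 'qvel': array([-0.002,  0.   ,  0.001,  0.001, -0.001,  0.002,  0.002]), 'tau': array([-1.0000e-03, -5.9646e+01,  1.6080e+00, -2.8117e+01,  1.2000e-02,
        1.0000e-02, -0.0000e+00]), 'tcp_pos': array([0.195, 0.646, 0.23 ]), 'orientation': array([-4.600e-01, -3.108e+00,  3.000e-03]), 'contact_force': array([-1.46 , -0.427, -0.615]), 'moment': array([-0.033,  0.06 ,  0.037]), 'gripper_force': np.float64(0.0), 'grip_width': np.float64(0.086)}
side {'fov_y': 55.8948, 'cx': 286.9173, 'cy': 212.2104, 'position': [0.2528, 0.7606, 0.5007], 'rotation': [-0.57, 2.4043, -1.48]}
top {'fov_y': 42.4308, 'cx': 277.6968, 'cy': 208.5063, 'position': [0.4003, 0.0092, 1.0579], 'rotation': [-2.4671, 1.6116, -0.1775]}
```

View pics/side0.png

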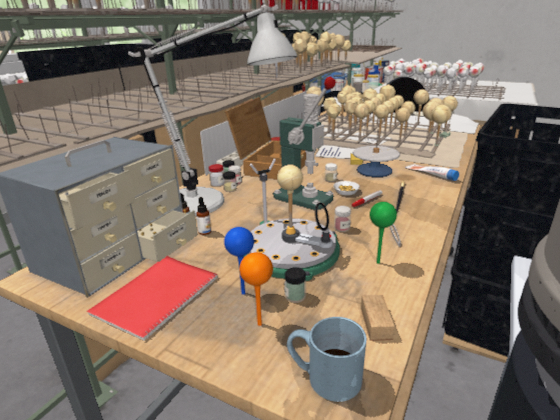

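View pics/top0.png

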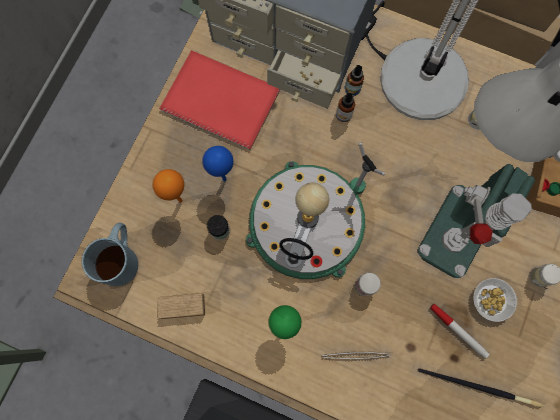

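The side view shows the gold bauble at (290,178), the black ring at (322,216), and blue, orange and green look-alikes. In the top view the ring is at (296,249), the red bush at (317,261), the green jar (black lid) at (217,227) and the pink jar (white lid) at (369,284). The bush is the next hole to the right of the arm in the picture.

```bash
cat > h.py <<'E'
import numpy as np,cv2
from scipy.spatial.transform import Rotation as R
from bench import r
def cam(n):
    c=r.camera_info(n); f=210/np.tan(np.radians(c['fov_y'])/2)
    return np.array(c['position']),R.from_rotvec(c['rotation']).as_matrix() if np.size(c['rotation'])==3 else np.array(c['rotation']),f,c['cx'],c['cy']
def ray(n,u,v):
    p,M,f,cx,cy=cam(n); d=M@np.array([(u-cx)/f,(v-cy)/f,1]); return p,d/np.linalg.norm(d)
def plane(n,u,v,z):
    p,d=ray(n,u,v); return p+d*(z-p[2])/d[2]
def proj(n,X):
    p,M,f,cx,cy=cam(n); q=M.T@(np.array(X)-p); return q[0]/q[2]*f+cx,q[1]/q[2]*f+cy
def tri(a,b):
    (p,d),(q,e)=ray(*a),ray(*b); s=np.linalg.lstsq(np.c_[d,-e],q-p,rcond=None)[0]
    A,B=p+s[0]*d,q+s[1]*e; return (A+B)/2,np.linalg.norm(A-B)
def blobs(m,amin=4):
    n,l,s,c=cv2.connectedComponentsWithStats(m.astype(np.uint8)); return [(c[i].round(1),s[i,4]) for i in range(1,n) if s[i,4]>=amin]
E
python3 - <<'E'
from h import *
im=cv2.imread('pics/top0.png'); hsv=cv2.cvtColor(im,cv2.COLOR_BGR2HSV); H,S,V=[hsv[...,i].astype(int) for i in range(3)]
yy,xx=np.mgrid[:420,:560]; near=np.hypot(xx-307,yy-220)<75
red=near&((H<8)|(H>172))&(S>150)&(V>100)
print('red',blobs(red),[plane('top',*c,.032).round(4) for c,a in blobs(red) if a>15])
gold=near&(H>12)&(H<32)&(S>120)&(V>100)
pts=[]
for c,a in blobs(gold,6):
    P=plane('top',*c,.032);print('y',c,a,P.round(4));pts.append(P)
for name,uv,z in (('greenjar',(217,226),.058),('pinkjar',(369,283),.058)): print(name,plane('top',*uv,z).round(3))
print('bauble',tri(('top',312,199),('side',290,178)))
print('greenbauble',tri(('top',285,322),('side',383,214)))
cv2.imwrite('pics/topc.png',cv2.resize(im[150:300,230:390],None,fx=5,fy=4*1,interpolation=cv2.INTER_CUBIC)) if 0 else cv2.imwrite('pics/topc.png',cv2.resize(im[155:300,230:390],None,fx=4,fy=4,interpolation=cv2.INTER_CUBIC))
s=cv2.imread('pics/side0.png');cv2.imwrite('pics/sidec.png',cv2.resize(s[160:290,230:390],None,fx=4,fy=4,interpolation=cv2.INTER_CUBIC))
E
```

```text
red [(array([316.1, 260.9]), np.int32(69))] [array([ 0.5491, -0.0017,  0.032 ])]
y [298.9 176.6] 32 [0.6892 0.094  0.032 ]
y [321.4 178.1] 36 [0.7041 0.0522 0.032 ]
y [278.5 186. ] 35 [0.6555 0.1232 0.032 ]
y [340.  190.6] 33 [0.6953 0.009  0.032 ]
y [265.9 203.9] 38 [0.6125 0.1311 0.032 ]
y [350.2 210.1] 36 [ 0.667  -0.0239  0.032 ]
y [306.2 217.1] 39 [0.6199 0.0489 0.032 ]
y [264.1 225.9] 42 [0.5712 0.1166 0.032 ]
y [348.8 232.2] 34 [ 0.6255 -0.0378  0.032 ]
y [274.2 245.9] 42 [0.5434 0.083  0.032 ]
y [337. 251.] 41 [ 0.5826 -0.0309  0.032 ]
greenjar [0.531 0.195 0.058]
pinkjar [ 0.547 -0.106  0.058]
bauble (array([0.61925818, 0.04606665, 0.18268069]), np.float64(0.0012384973265322336))
greenbauble (array([0.41908962, 0.00722283, 0.12058113]), np.float64(0.00013617019016786742))
```

View pics/topc.png

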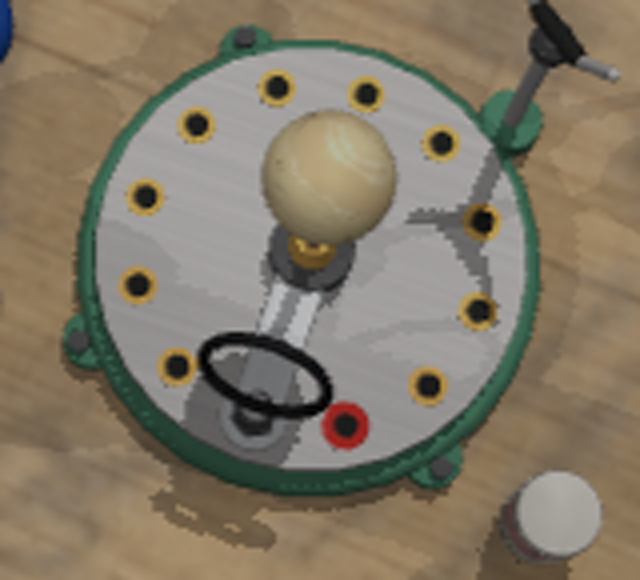

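View pics/sidec.png

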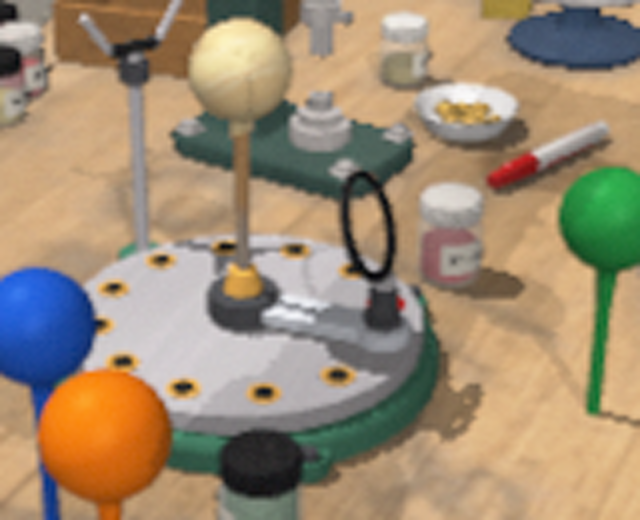

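The gold bauble (top (312,199), side (290,178)) stands on the jig's nail. The blue, orange and green balls are look-alikes off the jig, so I leave them alone. The red bush is at crop (346,427), next to the arm and anticlockwise of it (+30°). The jig axis is at about (0.619, 0.047).

I'll shut the fingers and move high, clear of everything, at about azimuth 19°. There I'll see how the tool's tilt behaves.

Emit:
{"api": "play_rows", "payload": {
  "targets": "1 -0.03 -0.025 -0.03 -0.1; 1 -0.06 -0.05 -0.06 -0.2; 1 -0.09 -0.075 -0.09 -0.3; 1 -0.12 -0.1 -0.12 -0.4; 1 -0.15 -0.125 -0.14 -0.5; 1 -0.18 -0.15 -0.16 -0.6; 1 -0.21 -0.175 -0.18 -0.62; 1 -0.24 -0.2 -0.2 -0.62",
  "squeeze": 20
}}

```text
clock: 0.77
tcp_pos: [0.3489, 0.412, 0.4142]
orientation: [0.512, -3.099, 0.0]
contact_force: [0.5, 0.8, -0.7]
grip_width: 0.0001
gripper_force: 0.0
```

```bash
python3 - <<'E'
from h import *
o=r.get_obs();M=R.from_rotvec(o['orientation']).as_matrix();print(o['clock'],o['tcp_pos'].round(3),M.round(3),o['joints'].round(2),o['grip_width'])
d=np.array([.52,.18,.45])-o['tcp_pos'];print((M.T@d).round(3))
E
```

```text
0.7667 [0.349 0.412 0.414] [[-0.947 -0.322 -0.   ]
 [-0.322  0.947 -0.   ]
 [ 0.    -0.    -1.   ]] [-1.01  0.13  0.03  1.62 -0.    1.39  0.92] 0.00014302204885336067
[-0.087 -0.275 -0.036]
```

Emit:
{"api": "play_rows", "payload": {
  "targets": "1 -0.01 -0.035 -0.03 0; 1 -0.02 -0.07 -0.06 0; 1 -0.03 -0.105 -0.08 0; 1 -0.04 -0.14 -0.1 0; 1 -0.055 -0.175 -0.12 0; 1 -0.065 -0.21 -0.15 0; 1 -0.08 -0.245 -0.18 0; 1 -0.087 -0.275 -0.21 0"
}}

```text
clock: 1.43
tcp_pos: [0.5088, 0.1947, 0.6071]
orientation: [0.509, -3.099, 0.001]
contact_force: [1.2, -0.3, -0.3]
grip_width: -0.0
gripper_force: 0.0
```

Emit:
{"api": "play_rows", "payload": {
  "targets": "1 0 0 -0.04 0; 1 0 0 -0.08 0; 1 0 0 -0.12 0; 1 0 0 -0.16 0; 1 0 0 -0.2 0; 1 0 0 -0.24 0; 1 0 0 -0.28 0; 1 0 0 -0.32 0"
}}

```text
clock: 2.1
tcp_pos: [0.493, 0.191, 0.6825]
orientation: [-0.503, 3.05, 0.018]
contact_force: [-0.6, 0.0, 0.0]
grip_width: 0.0004
gripper_force: 0.0
```

```bash
cat > s.py <<'E'
from h import *
o=r.get_obs();M=R.from_rotvec(o['orientation']).as_matrix();print(o['clock'],o['tcp_pos'].round(4),'z',M[:,2].round(3),'y',M[:,1].round(3),o['joints'].round(2),'F',o['contact_force'].round(1))
E
python3 s.py
```

```text
2.1 [0.493  0.191  0.6825] z [ 0.048  0.02  -0.999] y [-0.321  0.947  0.003] [-1.07  0.14  0.72  1.07 -0.1   1.92  1.51] F [-0.6  0.   0. ]
```

Emit:
{"api": "play_rows", "payload": {
  "targets": "1 0 0 0.04 0; 1 0 0 0.08 0; 1 0 0 0.1 0; 1 0 0 0.1 0; 1 0 0 0.1 0"
}}

```text
clock: 2.52
tcp_pos: [0.4978, 0.1928, 0.583]
orientation: [-0.503, 3.05, 0.018]
contact_force: [0.2, 0.0, 1.2]
grip_width: 0.0
gripper_force: 0.0
```

```bash
python3 s.py
```

```text
2.5167 [0.4978 0.1928 0.583 ] z [ 0.048  0.019 -0.999] y [-0.321  0.947  0.003] [-1.11  0.08  0.69  1.34 -0.05  1.69  1.47] F [0.2 0.  1.2]
```

Emit:
{"api": "play_rows", "payload": {
  "targets": "1 0.02 0 -0.036 0; 1 0.04 0 -0.072 0; 1 0.06 0 -0.108 0; 1 0.08 0 -0.14 0; 1 0.1 0 -0.18 0; 1 0.12 0 -0.2 0; 1 0.14 0 -0.24 0; 1 0.16 0 -0.28 0"
}}

```text
clock: 3.18
tcp_pos: [0.4185, 0.1586, 0.6996]
orientation: [-0.496, 3.021, 0.037]
contact_force: [0.0, 0.4, 0.1]
grip_width: -0.0002
gripper_force: 0.0
```

```bash
python3 s.py
```

```text
3.1833 [0.4185 0.1586 0.6996] z [ 0.075  0.037 -0.996] y [-0.32   0.947  0.011] [-0.41 -0.02 -0.09  1.16  0.    1.92  1.4 ] F [0.  0.4 0.1]
```

Emit:
{"api": "play_rows", "payload": {
  "targets": "1 0 0 -0.04 0; 1 0 0 -0.08 0"
}}

```text
clock: 3.35
tcp_pos: [0.4162, 0.157, 0.713]
orientation: [-0.492, 2.993, 0.05]
contact_force: [-0.4, -0.2, -0.0]
grip_width: 0.0001
gripper_force: 0.0
```

Emit:
{"api": "play_rows", "payload": {
  "targets": "1 0 0 -0.3 0; 1 0 0 -0.3 0"
}}

```text
clock: 3.52
tcp_pos: [0.4117, 0.1543, 0.7293]
orientation: [-0.486, 2.96, 0.066]
contact_force: [-0.5, -0.8, -0.3]
grip_width: 0.0002
gripper_force: 0.0
```

Emit:
{"api": "play_rows", "payload": {
  "targets": "1 0.04 0 0 0; 1 0.08 0 0 0"
}}

```text
clock: 3.68
tcp_pos: [0.3372, 0.1293, 0.7157]
orientation: [-0.489, 2.966, 0.066]
contact_force: [0.4, 0.5, 0.7]
grip_width: -0.0
gripper_force: 0.0
```

Emit:
{"api": "play_rows", "payload": {
  "targets": "1 0.04 0 0.02 0; 1 0.08 0 0.04 0"
}}

```text
clock: 3.85
tcp_pos: [0.2889, 0.1124, 0.6864]
orientation: [-0.466, 2.963, 0.054]
contact_force: [1.1, -0.1, 0.6]
grip_width: -0.0
gripper_force: 0.0
```

```bash
python3 s.py
```

```text
3.85 [0.2889 0.1124 0.6864] z [ 0.133  0.057 -0.989] y [-0.308  0.951  0.014] [ 0.1  -0.31 -0.39  1.41 -0.14  1.87  1.55] F [ 1.1 -0.1  0.6]
```

Emit:
{"api": "play_rows", "payload": {
  "targets": "1 -0.04 0 0 0; 1 -0.08 0 0 0; 1 -0.12 0 -0.02 0; 1 -0.14 0 -0.06 0"
}}

```text
clock: 4.18
tcp_pos: [0.418, 0.1576, 0.7382]
orientation: [-0.483, 2.942, 0.074]
contact_force: [-0.2, 1.1, -1.8]
grip_width: -0.0
gripper_force: 0.0
```

Emit:
{"api": "play_rows", "payload": {
  "targets": "1 0 0 -0.3 0; 1 0 0 -0.3 0"
}}

```text
clock: 4.35
tcp_pos: [0.4094, 0.1533, 0.7546]
orientation: [-0.48, 2.909, 0.088]
contact_force: [-0.5, 0.5, 0.6]
grip_width: 0.0001
gripper_force: 0.0
```

Emit:
{"api": "play_rows", "payload": {
  "targets": "1 0 0 -0.3 0; 1 0 0 -0.3 0"
}}

```text
clock: 4.52
tcp_pos: [0.3992, 0.1484, 0.7736]
orientation: [-0.47, 2.869, 0.097]
contact_force: [-0.4, -1.2, -0.1]
grip_width: -0.0002
gripper_force: 0.0
```

Emit:
{"api": "play_rows", "payload": {
  "targets": "1 0 0 -0.3 0; 1 0 0 -0.3 0"
}}

```text
clock: 4.68
tcp_pos: [0.3882, 0.1401, 0.7959]
orientation: [-0.448, 2.823, 0.107]
contact_force: [0.3, 0.6, -0.9]
grip_width: -0.0001
gripper_force: 0.0
```

Emit:
{"api": "play_rows", "payload": {
  "targets": "1 0 0 -0.3 0; 1 0 0 -0.3 0; 1 0 0 -0.3 0"
}}

```text
clock: 4.93
tcp_pos: [0.3701, 0.136, 0.8175]
orientation: [-0.452, 2.772, 0.123]
contact_force: [-0.4, 0.3, 0.9]
grip_width: 0.0
gripper_force: 0.0
```

Emit:
{"api": "play_rows", "payload": {
  "targets": "1 0 0 -0.3 0"
}}

```text
clock: 5.02
tcp_pos: [0.3632, 0.1326, 0.8285]
orientation: [-0.448, 2.747, 0.132]
contact_force: [0.9, 0.9, -0.9]
grip_width: -0.0002
gripper_force: 0.0
```

```bash
python3 s.py
```

```text
5.0167 [0.3632 0.1326 0.8285] z [ 0.328  0.146 -0.933] y [-0.324  0.946  0.035] [ 0.2  -0.15 -0.51  0.99 -0.12  1.92  1.52] F [ 0.9  0.9 -0.9]
```

Emit:
{"api": "play_rows", "payload": {
  "targets": "1 0 0 -0.3 0; 1 0 0 -0.3 0"
}}

```text
clock: 5.18
tcp_pos: [0.3459, 0.126, 0.8513]
orientation: [-0.439, 2.694, 0.144]
contact_force: [0.4, 0.3, 0.6]
grip_width: -0.0
gripper_force: 0.0
```

Emit:
{"api": "play_rows", "payload": {
  "targets": "1 0 0 -0.3 0; 1 0 0 -0.3 0"
}}

```text
clock: 5.35
tcp_pos: [0.3336, 0.1199, 0.8688]
orientation: [-0.426, 2.652, 0.151]
contact_force: [-0.6, 0.5, 0.6]
grip_width: -0.0001
gripper_force: 0.0
```

Emit:
{"api": "play_rows", "payload": {
  "targets": "1 0 0 -0.3 0; 1 0 0 -0.3 0"
}}

```text
clock: 5.52
tcp_pos: [0.3267, 0.1096, 0.8842]
orientation: [-0.4, 2.619, 0.157]
contact_force: [-0.3, -2.9, 0.6]
grip_width: 0.0002
gripper_force: 0.0
```

Emit:
{"api": "play_rows", "payload": {
  "targets": "1 0 0 -0.3 0; 1 0 0 -0.3 0; 1 0 0 -0.3 0"
}}

```text
clock: 5.77
tcp_pos: [0.3298, 0.1087, 0.8996]
orientation: [-0.398, 2.586, 0.173]
contact_force: [-0.5, -0.8, -0.3]
grip_width: -0.0001
gripper_force: 0.0
```

```bash
python3 s.py
```

```text
5.7667 [0.3298 0.1087 0.8996] z [ 0.471  0.197 -0.86 ] y [-0.313  0.949  0.046] [-0.29 -0.22 -0.14  0.91 -0.01  1.92  1.43] F [-0.5 -0.8 -0.3]
```

Emit:
{"api": "play_rows", "payload": {
  "targets": "1 -0.15 0 -0.26 0; 1 -0.15 0 -0.26 0; 1 -0.15 0 -0.26 0"
}}

```text
clock: 6.02
tcp_pos: [0.3387, 0.1201, 0.9225]
orientation: [-0.425, 2.545, 0.19]
contact_force: [0.3, 0.8, 0.2]
grip_width: -0.0001
gripper_force: 0.0
```

Emit:
{"api": "play_rows", "payload": {
  "targets": "1 -0.15 0 -0.26 0; 1 -0.15 0 -0.26 0"
}}

```text
clock: 6.18
tcp_pos: [0.3479, 0.1165, 0.9469]
orientation: [-0.401, 2.5, 0.195]
contact_force: [-0.9, -0.2, 0.7]
grip_width: 0.0004
gripper_force: 0.0
```

Emit:
{"api": "play_rows", "payload": {
  "targets": "1 -0.15 0 -0.26 0; 1 -0.15 0 -0.26 0"
}}

```text
clock: 6.35
tcp_pos: [0.3515, 0.1149, 0.9689]
orientation: [-0.392, 2.455, 0.204]
contact_force: [-0.3, -0.2, 0.1]
grip_width: -0.0003
gripper_force: 0.0
```

```bash
python3 s.py
```

```text
6.35 [0.3515 0.1149 0.9689] z [ 0.57   0.239 -0.786] y [-0.327  0.944  0.05 ] [ 0.21 -0.14 -0.45  0.68 -0.16  1.92  1.53] F [-0.3 -0.2  0.1]
```

Emit:
{"api": "play_rows", "payload": {
  "targets": "1 -0.15 0 -0.26 0; 1 -0.15 0 -0.26 0; 1 -0.15 0 -0.26 0"
}}

```text
clock: 6.6
tcp_pos: [0.3516, 0.1118, 0.9908]
orientation: [-0.384, 2.409, 0.214]
contact_force: [0.1, 0.6, 0.7]
grip_width: -0.0001
gripper_force: 0.0
```

```bash
cat > go.py <<'E'
import sys
from h import *
J=np.array([.619,.0467]); a0=np.radians(183.8)
def ringc(th=0,h=0):
    a=a0+th; return np.r_[J+.075*np.array([np.cos(a),np.sin(a)]),.105+h]
o=r.get_obs();M=R.from_rotvec(o['orientation']).as_matrix();p=o['tcp_pos']
z=M[:,2]
print('t',o['clock'].round(2),'tcp',p.round(4),'z',z.round(3),'tilt',np.degrees(np.arccos(-z[2])).round(1),'az',np.degrees(np.arctan2(z[1],z[0])).round(1),'x',M[:,0].round(3),'y',M[:,1].round(3),'F',o['contact_force'].round(1),'j',o['joints'].round(2))
def to(P,name=''): print(name,np.round(P,4),'shift',(M.T@(P-p)).round(4))
E
python3 - <<'E'
from go import *
C=ringc()
to(C-z*.25,'far');to(C-z*.06,'pre');to(C+z*.02,'in')
E
```

```text
Traceback (most recent call last):
  File "go.py", line 8, in <module>
    print('t',o['clock'].round(2),'tcp',p.round(4),'z',z.round(3),'tilt',np.degrees(np.arccos(-z[2])).round(1),'az',np.degrees(np.arctan2(z[1],z[0])).round(1),'x',M[:,0].round(3),'y',M[:,1].round(3),'F',o['contact_force'].round(1),'j',o['joints'].round(2))
              ^^^^^^^^^^^^^^^^
AttributeError: 'float' object has no attribute 'round'
```

```bash
sed -i "s/o\['clock'\].round(2)/round(o['clock'],2)/" go.py
python3 - <<'E'
from go import *
C=ringc()
to(C-z*.25,'far');to(C-z*.06,'pre');to(C+z*.02,'in')
E
```

```text
t 6.6 tcp [0.3516 0.1118 0.9908] z [ 0.604  0.252 -0.756] tilt 40.9 az 22.7 x [-0.726 -0.217 -0.652] y [-0.329  0.943  0.052] F [0.1 0.6 0.7] j [ 0.25 -0.12 -0.47  0.62 -0.17  1.92  1.53]
far [ 0.3932 -0.0213  0.2941] shift [ 0.4531 -0.1752  0.5185]
pre [0.5079 0.0266 0.1504] shift [ 0.4531 -0.1752  0.7085]
in [0.5562 0.0468 0.0899] shift [ 0.4531 -0.1752  0.7885]
```

Emit:
{"api": "play_rows", "payload": {
  "targets": "1 0.02 -0.01 0.03 0; 1 0.04 -0.02 0.06 0; 1 0.06 -0.025 0.09 0; 1 0.08 -0.03 0.12 0; 1 0.1 -0.04 0.15 0; 1 0.12 -0.05 0.18 0; 1 0.14 -0.06 0.21 0; 1 0.16 -0.07 0.24 0"
}}

```text
clock: 7.27
tcp_pos: [0.4619, 0.0922, 0.7018]
orientation: [-0.393, 2.438, 0.231]
contact_force: [0.9, -1.2, -0.7]
grip_width: 0.0002
gripper_force: 0.0
```

Emit:
{"api": "play_rows", "payload": {
  "targets": "1 0.02 -0.01 0.03 0; 1 0.04 -0.02 0.06 0; 1 0.06 -0.025 0.09 0; 1 0.08 -0.03 0.12 0; 1 0.1 -0.04 0.15 0; 1 0.12 -0.05 0.18 0; 1 0.14 -0.06 0.2 0; 1 0.16 -0.07 0.22 0"
}}

```text
clock: 7.93
tcp_pos: [0.4916, 0.0469, 0.4259]
orientation: [-0.391, 2.441, 0.23]
contact_force: [-0.3, 0.4, -0.1]
grip_width: -0.0003
gripper_force: 0.0
```

```bash
python3 - <<'E'
from go import *
C=ringc()
to(C-z*.12,'far');to(C-z*.05,'pre')
E
```

```text
t 7.93 tcp [0.4916 0.0469 0.4259] z [ 0.576  0.26  -0.775] tilt 39.2 az 24.3 x [-0.746 -0.22  -0.628] y [-0.334  0.94   0.067] F [-0.3  0.4 -0.1] j [ 0.14 -0.28 -0.17  2.12 -0.46  0.69  2.12]
far [0.475  0.0106 0.198 ] shift [ 0.1635 -0.0439  0.1577]
pre [0.5154 0.0287 0.1438] shift [ 0.1635 -0.0439  0.2277]
```

Emit:
{"api": "play_rows", "payload": {
  "targets": "1 0.027 -0.01 0.027 0; 1 0.055 -0.015 0.053 0; 1 0.082 -0.02 0.08 0; 1 0.109 -0.03 0.105 0; 1 0.136 -0.04 0.13 0; 1 0.163 -0.044 0.158 0; 1 0.163 -0.044 0.158 0"
}}

```text
clock: 8.52
tcp_pos: [0.4844, 0.0329, 0.2227]
orientation: [-0.342, 2.453, 0.235]
contact_force: [0.2, -0.0, 0.6]
grip_width: -0.0002
gripper_force: 0.0
```

```bash
python3 - <<'E'
from go import *
C=ringc()
to(C-z*.12,'far');to(C-z*.05,'pre');to(C+z*.02,'in')
# top image: ring triangulation check, wrist view
im=np.hstack([cv2.resize(r.grab_frame('top')[130:330,200:400],(400,400)),cv2.resize(r.grab_frame('side')[120:320,210:410],(400,400))])
cv2.imwrite('pics/a1.png',im[:,:,::-1])
E
```

```text
t 8.52 tcp [0.4844 0.0329 0.2227] z [ 0.576  0.25  -0.778] tilt 38.9 az 23.5 x [-0.76  -0.186 -0.623] y [-0.3    0.95   0.083] F [ 0.2 -0.   0.6] j [ 0.23 -0.03 -0.26  2.43 -1.23  0.25  2.95]
far [0.475  0.0117 0.1984] shift [ 0.0262 -0.0193  0.0082]
pre [0.5154 0.0292 0.1439] shift [ 0.0262 -0.0193  0.0782]
in [0.5557 0.0467 0.0894] shift [ 0.0262 -0.0193  0.1482]
```

View pics/a1.png

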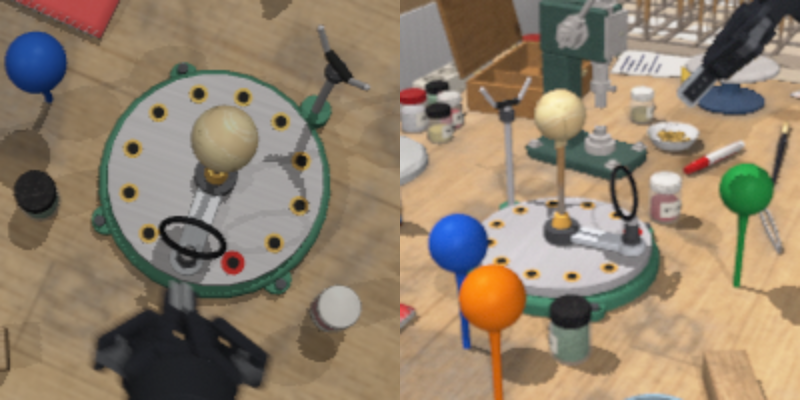

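Both views show the fingers shut and tilted down and in, just outside the ring: ring at (192,238) and fingertips at (181,285) in the left picture. Bauble and jars are undisturbed. I'll continue along the finger's slant to just before the ring.

Emit:
{"api": "play_rows", "payload": {
  "targets": "1 0.003 -0.002 0.02 0; 1 0.01 -0.008 0.04 0; 1 0.018 -0.014 0.06 0; 1 0.026 -0.019 0.078 0; 1 0.026 -0.019 0.078 0"
}}

```text
clock: 9.03
tcp_pos: [0.509, 0.0695, 0.1973]
orientation: [-0.296, 2.493, 0.245]
contact_force: [-0.7, -0.6, 0.5]
grip_width: 0.0
gripper_force: 0.0
```

```bash
python3 - <<'E'
from go import *
C=ringc()
to(C-z*.05,'pre');to(C+z*.02,'in')
E
```

```text
t 9.03 tcp [0.509  0.0695 0.1973] z [ 0.553  0.242 -0.797] tilt 37.1 az 23.7 x [-0.789 -0.154 -0.594] y [-0.267  0.958  0.106] F [-0.7 -0.6  0.5] j [-0.48  0.04  0.33  2.43 -1.36  0.17  2.96]
pre [0.5165 0.0296 0.1449] shift [ 0.0314 -0.0457  0.0363]
in [0.5552 0.0466 0.0891] shift [ 0.0314 -0.0457  0.1063]
```

The wrist has run into its limits: joint 5 at −1.36 and joint 6 at 0.17. It has to go round the wrist singularity the other way (joint 5 towards +π), so I'll back off and pass it further to the left. First I'll locate the obstacles on that side.

```bash
python3 - <<'E'
from go import *
for n,a,b in (('orange',(168,184),(256,269)),('blue',(218,161),(239,241))): print(n,tri(('top',*a),('side',*b))[0].round(3))
for n,u,z in (('mug',(110,262),.09),('handle',(122,235),.05),('block1',(160,308),.03),('block2',(204,306),.03)): print(n,plane('top',*u,z).round(3))
to(np.array([.45,.12,.38]),'up'); to(np.array([.42,.25,.38]),'left')
E
```

```text
t 9.03 tcp [0.509  0.0695 0.1973] z [ 0.553  0.242 -0.797] tilt 37.1 az 23.7 x [-0.789 -0.154 -0.594] y [-0.267  0.958  0.106] F [-0.7 -0.6  0.5] j [-0.48  0.04  0.33  2.43 -1.36  0.17  2.96]
orange [0.557 0.297 0.12 ]
blue [0.633 0.233 0.12 ]
mug [0.39  0.337 0.09 ]
handle [0.444 0.354 0.05 ]
block1 [0.35  0.231 0.03 ]
block2 [0.387 0.158 0.03 ]
up [0.45 0.12 0.38] shift [-0.0698  0.0835 -0.166 ]
left [0.42 0.25 0.38] shift [-0.0662  0.216  -0.1511]
```

Emit:
{"api": "play_rows", "payload": {
  "targets": "1 0 0 -0.04 0; 1 0 0 -0.08 0; 1 0 0 -0.12 0; 1 0 0 -0.16 0"
}}

```text
clock: 9.37
tcp_pos: [0.4721, 0.0634, 0.2498]
orientation: [-0.307, 2.492, 0.27]
contact_force: [-0.0, 0.5, 0.4]
grip_width: 0.0
gripper_force: 0.0
```

```bash
python3 - <<'E'
from go import *
to(np.array([.42,.25,.42]),'left')
E
```

```text
t 9.37 tcp [0.4721 0.0634 0.2498] z [ 0.546  0.262 -0.795] tilt 37.3 az 25.6 x [-0.79  -0.156 -0.594] y [-0.279  0.952  0.122] F [-0.   0.5  0.4] j [-0.34 -0.14  0.19  2.43 -0.62  0.27  2.22]
left [0.42 0.25 0.42] shift [-0.0889  0.213  -0.115 ]
```

Emit:
{"api": "play_rows", "payload": {
  "targets": "1 -0.024 0.005 -0.032 0; 1 -0.048 0.01 -0.063 0; 1 -0.065 0.04 -0.085 0; 1 -0.075 0.075 -0.1 0; 1 -0.085 0.11 -0.112 0; 1 -0.089 0.145 -0.115 0; 1 -0.089 0.18 -0.115 0; 1 -0.089 0.213 -0.115 0"
}}

```text
clock: 10.03
tcp_pos: [0.4202, 0.2505, 0.4219]
orientation: [-0.303, 2.488, 0.269]
contact_force: [0.3, 0.0, 0.3]
grip_width: 0.0
gripper_force: 0.0
```

```bash
python3 - <<'E'
from go import *
to(np.array([.46,.27,.42]),'left')
to(np.array([.46,.27,.2]),'low')
E
```

```text
t 10.03 tcp [0.4202 0.2505 0.4219] z [ 0.551  0.261 -0.793] tilt 37.5 az 25.4 x [-0.787 -0.153 -0.597] y [-0.277  0.953  0.121] F [0.3 0.  0.3] j [-0.01 -0.33 -0.57  2.12 -0.11  0.65  1.26]
left [0.46 0.27 0.42] shift [-0.0332  0.0073  0.0285]
low [0.46 0.27 0.2 ] shift [ 0.0982 -0.0194  0.2029]
```

Emit:
{"api": "play_rows", "payload": {
  "targets": "1 0 0.035 0 0; 1 0 0.07 0 0; 1 0 0.105 0 0; 1 0 0.14 0 0; 1 0 0.14 0.01 0"
}}

```text
clock: 10.45
tcp_pos: [0.3838, 0.3935, 0.434]
orientation: [-0.315, 2.482, 0.277]
contact_force: [-0.6, 0.5, 1.0]
grip_width: -0.0001
gripper_force: 0.0
```

```bash
python3 go.py
```

```text
t 10.45 tcp [0.3838 0.3935 0.434 ] z [ 0.552  0.27  -0.789] tilt 37.9 az 26.1 x [-0.783 -0.159 -0.602] y [-0.288  0.95   0.123] F [-0.6  0.5  1. ] j [ 0.18 -0.24 -1.07  1.97  0.13  0.7   0.8 ]
```

Emit:
{"api": "play_rows", "payload": {
  "targets": "1 0.013 -0.006 0.03 0; 1 0.026 -0.012 0.06 0; 1 0.039 -0.018 0.09 0; 1 0.052 -0.025 0.12 0; 1 0.065 -0.031 0.148 0; 1 0.065 -0.031 0.148 0"
}}

```text
clock: 10.95
tcp_pos: [0.4281, 0.3826, 0.2745]
orientation: [-0.298, 2.488, 0.265]
contact_force: [1.4, -1.1, 1.7]
grip_width: 0.0004
gripper_force: 0.0
```

```bash
python3 go.py
```

```text
t 10.95 tcp [0.4281 0.3826 0.2745] z [ 0.553  0.257 -0.792] tilt 37.6 az 25.0 x [-0.787 -0.15  -0.598] y [-0.273  0.955  0.12 ] F [ 1.4 -1.1  1.7] j [ 0.17  0.19 -1.28  2.16  1.08  0.63 -0.06]
```

Emit:
{"api": "play_rows", "payload": {
  "targets": "1 0.01 -0.018 0.014 0; 1 0.02 -0.036 0.028 0; 1 0.03 -0.054 0.042 0; 1 0.038 -0.072 0.055 0; 1 0.038 -0.072 0.055 0"
}}

```text
clock: 11.37
tcp_pos: [0.4461, 0.318, 0.1953]
orientation: [-0.299, 2.496, 0.258]
contact_force: [-0.3, -1.2, 0.6]
grip_width: 0.0
gripper_force: 0.0
```

```bash
python3 go.py
```

```text
t 11.37 tcp [0.4461 0.318  0.1953] z [ 0.548  0.252 -0.798] tilt 37.1 az 24.7 x [-0.791 -0.153 -0.592] y [-0.271  0.956  0.115] F [-0.3 -1.2  0.6] j [ 0.14  0.27 -1.13  2.31  1.43  0.52 -0.33]
```

Emit:
{"api": "play_rows", "payload": {
  "targets": "1 0.004 -0.03 0 0; 1 0.008 -0.06 0.001 0; 1 0.012 -0.09 0.002 0; 1 0.014 -0.122 0.003 0; 1 0.014 -0.122 0.003 0"
}}

```text
clock: 11.78
tcp_pos: [0.4716, 0.199, 0.173]
orientation: [-0.293, 2.492, 0.258]
contact_force: [-0.3, 0.2, 0.3]
grip_width: 0.0001
gripper_force: 0.0
```

```bash
python3 - <<'E'
from go import *
to(ringc()-z*.08,'pre')
E
```

```text
t 11.78 tcp [0.4716 0.199  0.173 ] z [ 0.552  0.251 -0.795] tilt 37.3 az 24.4 x [-0.79  -0.149 -0.595] y [-0.267  0.957  0.116] F [-0.3  0.2  0.3] j [ 0.42  0.21 -1.05  2.42  1.73  0.26 -0.4 ]
pre [0.5    0.0217 0.1686] shift [ 0.0065 -0.1777 -0.0252]
```

Emit:
{"api": "play_rows", "payload": {
  "targets": "1 0.004 -0.018 0.012 0; 1 0.008 -0.036 0.024 0; 1 0.012 -0.054 0.037 0; 1 0.012 -0.07 0.037 0; 1 0.012 -0.07 0.037 0"
}}

```text
clock: 12.2
tcp_pos: [0.5016, 0.1442, 0.1282]
orientation: [-0.296, 2.492, 0.265]
contact_force: [-0.0, -0.1, 0.0]
grip_width: 0.0002
gripper_force: 0.0
```

```bash
python3 - <<'E'
from go import *
to(ringc()-z*.06,'pre')
E
```

```text
t 12.2 tcp [0.5016 0.1442 0.1282] z [ 0.55   0.256 -0.795] tilt 37.4 az 25.0 x [-0.79  -0.149 -0.595] y [-0.271  0.955  0.12 ] F [-0.  -0.1  0. ] j [ 0.59  0.41 -1.08  2.42  2.09  0.34 -0.53]
pre [0.5112 0.0264 0.1527] shift [-0.0045 -0.1121 -0.0444]
```

Emit:
{"api": "play_rows", "payload": {
  "targets": "1 0.002 -0.022 -0.008 0; 1 0.004 -0.044 -0.015 0; 1 0.006 -0.066 -0.023 0; 1 0.007 -0.088 -0.031 0; 1 0.009 -0.108 -0.038 0; 1 0.009 -0.108 -0.038 0"
}}

```text
clock: 12.7
tcp_pos: [0.5033, 0.0302, 0.1416]
orientation: [-0.299, 2.49, 0.262]
contact_force: [-0.6, -0.4, -0.4]
grip_width: -0.0002
gripper_force: 0.0
```

```bash
python3 - <<'E'
from go import *
to(ringc()-z*.05,'pre');to(ringc()+z*.02,'in')
E
```

```text
t 12.7 tcp [0.5033 0.0302 0.1416] z [ 0.551  0.255 -0.794] tilt 37.4 az 24.8 x [-0.789 -0.152 -0.596] y [-0.273  0.955  0.118] F [-0.6 -0.4 -0.4] j [ 1.07  0.45 -1.24  2.41  1.88  0.17 -0.02]
pre [0.5166 0.029  0.1447] shift [-0.0122 -0.0044  0.0045]
in [0.5552 0.0468 0.0891] shift [-0.0122 -0.0044  0.0745]
```

Emit:
{"api": "play_rows", "payload": {
  "targets": "1 -0.006 -0.002 0 0; 1 -0.012 -0.004 0.005 0; 1 -0.012 -0.004 0.015 0; 1 -0.012 -0.004 0.024 0; 1 -0.012 -0.004 0.024 0"
}}

```text
clock: 13.12
tcp_pos: [0.5269, 0.0378, 0.1285]
orientation: [-0.303, 2.49, 0.268]
contact_force: [-0.3, 0.6, -0.2]
grip_width: 0.0
gripper_force: 0.0
```

```bash
python3 - <<'E'
from go import *
to(ringc(),'c');to(ringc()+z*.02,'in')
im=np.hstack([cv2.resize(r.grab_frame('top')[190:310,220:340],(400,400)),cv2.resize(r.grab_frame('side')[160:280,260:380],(400,400))])
cv2.imwrite('pics/a2.png',im[:,:,::-1])
E
```

```text
t 13.12 tcp [0.5269 0.0378 0.1285] z [ 0.549  0.26  -0.794] tilt 37.4 az 25.3 x [-0.789 -0.153 -0.596] y [-0.276  0.953  0.121] F [-0.3  0.6 -0.2] j [ 1.02  0.56 -1.25  2.37  1.85  0.27  0.04]
c [0.5442 0.0417 0.105 ] shift [-0.0002 -0.0038  0.0291]
in [0.5552 0.0469 0.0891] shift [-0.0002 -0.0038  0.0491]
```

View pics/a2.png

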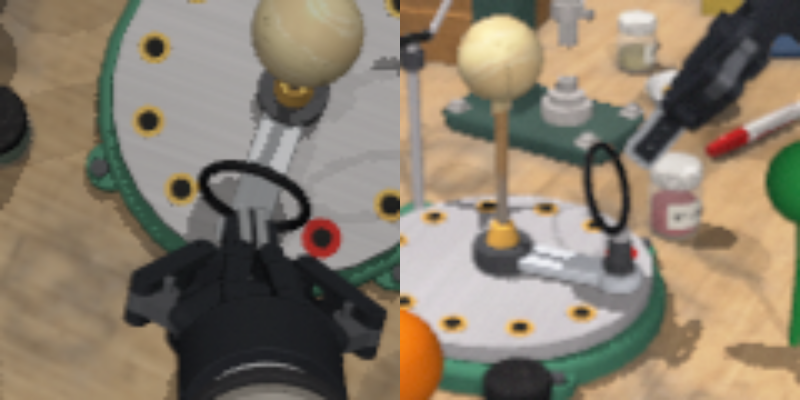

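The fingertips (top (255,225), side (640,158)) are just in front of the ring's opening and lined up with it. I'll insert along the slant.

Emit:
{"api": "play_rows", "payload": {
  "targets": "1 0 -0.002 0.012 0; 1 0 -0.004 0.024 0; 1 0 -0.004 0.036 0; 1 0 -0.004 0.048 0; 1 0 -0.004 0.055 0; 1 0 -0.004 0.055 0"
}}

```text
clock: 13.72
tcp_pos: [0.5571, 0.048, 0.0837]
orientation: [-0.303, 2.492, 0.269]
contact_force: [-1.0, 0.4, 0.6]
grip_width: -0.0003
gripper_force: 0.0
```

```bash
python3 - <<'E'
from go import *
to(ringc(),'c');to(p+np.array([0,0,.016]),'up')
E
```

```text
t 13.72 tcp [0.5571 0.048  0.0837] z [ 0.548  0.26  -0.795] tilt 37.4 az 25.4 x [-0.789 -0.153 -0.594] y [-0.277  0.953  0.122] F [-1.   0.4  0.6] j [ 0.93  0.75 -1.22  2.33  1.99  0.44 -0.02]
c [0.5442 0.0417 0.105 ] shift [-0.0015  0.0001 -0.0256]
up [0.5571 0.048  0.0997] shift [-0.0095  0.0019 -0.0127]
```

Emit:
{"api": "play_rows", "payload": {
  "targets": "1 -0.0018 0.0004 -0.0024 0; 1 -0.0036 0.0007 -0.0048 0; 1 -0.0054 0.0011 -0.0072 0; 1 -0.0071 0.0015 -0.0095 0; 1 -0.0083 0.0017 -0.0111 0; 1 -0.0095 0.002 -0.0127 0; 1 -0.0095 0.002 -0.0127 0"
}}

```text
clock: 14.3
tcp_pos: [0.557, 0.0475, 0.1007]
orientation: [-0.303, 2.491, 0.267]
contact_force: [0.0, 0.8, 0.4]
grip_width: 0.0002
gripper_force: 0.0
```

Emit:
{"api": "play_rows", "payload": {
  "targets": "1 -0.0012 0.0002 -0.0016 0; 1 -0.0024 0.0005 -0.0032 0; 1 -0.0036 0.0007 -0.0048 0; 1 -0.0036 0.0007 -0.0048 0"
}}

```text
clock: 14.63
tcp_pos: [0.5555, 0.0476, 0.1054]
orientation: [-0.303, 2.493, 0.269]
contact_force: [-2.9, 0.9, -3.6]
grip_width: -0.0001
gripper_force: 1.9
```

```bash
python3 - <<'E'
from go import *
to(p+np.array([0,0,.01]),'up')
im=np.hstack([cv2.resize(r.grab_frame('top')[190:310,220:340],(400,400)),cv2.resize(r.grab_frame('side')[160:280,260:380],(400,400))])
cv2.imwrite('pics/a3.png',im[:,:,::-1])
E
```

```text
t 14.63 tcp [0.5555 0.0476 0.1054] z [ 0.547  0.26  -0.796] tilt 37.3 az 25.4 x [-0.79  -0.153 -0.593] y [-0.276  0.953  0.122] F [-2.9  0.9 -3.6] j [ 0.94  0.67 -1.21  2.32  1.9   0.37  0.02]
up [0.5555 0.0476 0.1154] shift [-0.0059  0.0012 -0.008 ]
```

View pics/a3.png

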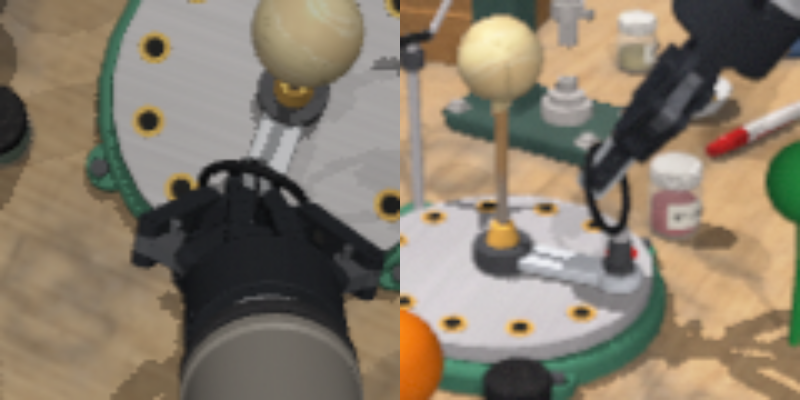

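The closed fingertips are through the ring (top (245,190), side (600,180)) and just touch the underside of its top, with a force of about −4 N. Now the gentle lift.

Emit:
{"api": "play_rows", "payload": {
  "targets": "1 -0.0012 0.0002 -0.0016 0; 1 -0.0024 0.0005 -0.0032 0; 1 -0.0036 0.0007 -0.0048 0; 1 -0.0048 0.001 -0.0064 0; 1 -0.0059 0.0012 -0.008 0; 1 -0.0071 0.0015 -0.0095 0; 1 -0.0083 0.0017 -0.0111 0; 1 -0.0095 0.002 -0.0127 0"
}}

```text
clock: 15.4
tcp_pos: [0.5557, 0.0476, 0.1215]
orientation: [-0.303, 2.493, 0.268]
contact_force: [-4.7, -0.0, -8.4]
grip_width: 0.0002
gripper_force: 4.6
```

Emit:
{"api": "play_rows", "payload": {
  "targets": "1 -0.0006 0.0001 -0.0008 0; 1 -0.0006 0.0001 -0.0008 0"
}}

```text
clock: 15.57
tcp_pos: [0.5558, 0.0476, 0.1227]
orientation: [-0.303, 2.493, 0.268]
contact_force: [-5.8, 0.3, -8.1]
grip_width: -0.0003
gripper_force: 4.6
```

```bash
python3 - <<'E'
from go import *
P=p.copy()
for k in (5,10,15,20,25,30):
    t=np.radians(k);c,s=np.cos(t),np.sin(t); q=p.copy(); q[:2]=J+np.array([[c,-s],[s,c]])@(p[:2]-J); to(q,k)
E
```

```text
t 15.57 tcp [0.5558 0.0476 0.1227] z [ 0.548  0.259 -0.796] tilt 37.3 az 25.4 x [-0.79  -0.154 -0.594] y [-0.276  0.953  0.121] F [-5.8  0.3 -8.1] j [ 0.94  0.6  -1.2   2.32  1.82  0.3   0.07]
5 [0.5559 0.0421 0.1227] shift [ 0.0007 -0.0053 -0.0013]
10 [0.5566 0.0366 0.1227] shift [ 0.0011 -0.0107 -0.0024]
15 [0.5577 0.0312 0.1227] shift [ 0.001  -0.0162 -0.0032]
20 [0.5593 0.0259 0.1227] shift [ 0.0006 -0.0216 -0.0037]
25 [0.5613 0.0208 0.1227] shift [-0.0003 -0.0271 -0.0039]
30 [0.5638 0.0158 0.1227] shift [-0.0015 -0.0325 -0.0038]
```

Emit:
{"api": "play_rows", "payload": {
  "targets": "1 0.0001 -0.0028 -0.0005 0; 1 0.0003 -0.0056 -0.001 0; 1 0.0004 -0.0084 -0.0015 0; 1 0.0004 -0.0111 -0.002 0; 1 0.0003 -0.014 -0.0023 0; 1 0 -0.0167 -0.0025 0; 1 0 -0.0167 -0.0025 0"
}}

```text
clock: 16.15
tcp_pos: [0.5578, 0.0305, 0.1215]
orientation: [-0.303, 2.495, 0.268]
contact_force: [-9.8, -0.7, -7.7]
grip_width: 0.0
gripper_force: 5.6
```

```bash
cat > look.py <<'E'
import sys
from go import *
im=np.hstack([cv2.resize(r.grab_frame('top')[190:310,220:340],(400,400)),cv2.resize(r.grab_frame('side')[160:280,260:380],(400,400))])
cv2.imwrite(f'pics/{sys.argv[1]}.png',im[:,:,::-1])
E
python3 look.py a4
```

```text
t 16.15 tcp [0.5578 0.0305 0.1215] z [ 0.546  0.259 -0.797] tilt 37.2 az 25.4 x [-0.791 -0.154 -0.592] y [-0.276  0.954  0.121] F [-9.8 -0.7 -7.7] j [ 0.96  0.59 -1.17  2.31  1.79  0.26  0.13]
```

View pics/a4.png

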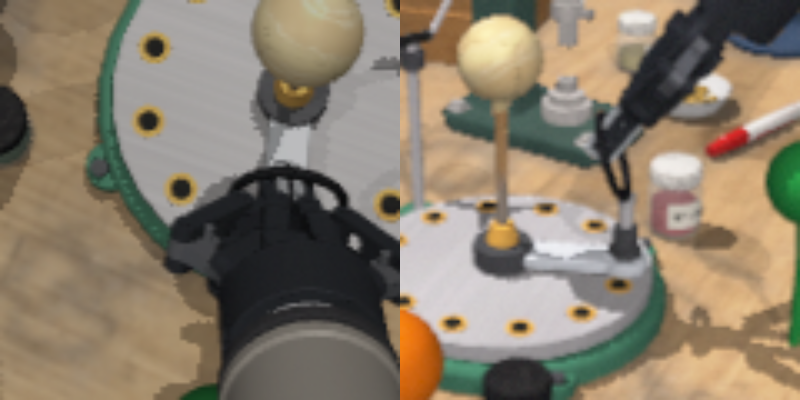

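The arm has turned about half way: the ring is at (290,185) in the top view, and the old hole is uncovered at side (618,285). The pin is raised and the bauble is still standing. I'll continue.

Emit:
{"api": "play_rows", "payload": {
  "targets": "1 -0.0004 -0.0028 -0.0002 0; 1 -0.0009 -0.0056 -0.0003 0; 1 -0.0015 -0.0084 -0.0002 0; 1 -0.0022 -0.0112 -0.0001 0; 1 -0.0029 -0.014 0 0; 1 -0.0036 -0.0167 0.0002 0; 1 -0.0036 -0.0167 0.0002 0"
}}

```text
clock: 16.83
tcp_pos: [0.5644, 0.0134, 0.1202]
orientation: [-0.3, 2.498, 0.264]
contact_force: [-12.9, -5.1, -7.8]
grip_width: -0.0002
gripper_force: 7.3
```

```bash
python3 look.py a5
```

```text
t 16.83 tcp [0.5644 0.0134 0.1202] z [ 0.545  0.256 -0.799] tilt 37.0 az 25.1 x [-0.793 -0.153 -0.59 ] y [-0.273  0.955  0.119] F [-12.9  -5.1  -7.8] j [ 0.97  0.59 -1.14  2.29  1.74  0.23  0.21]
```

View pics/a5.png

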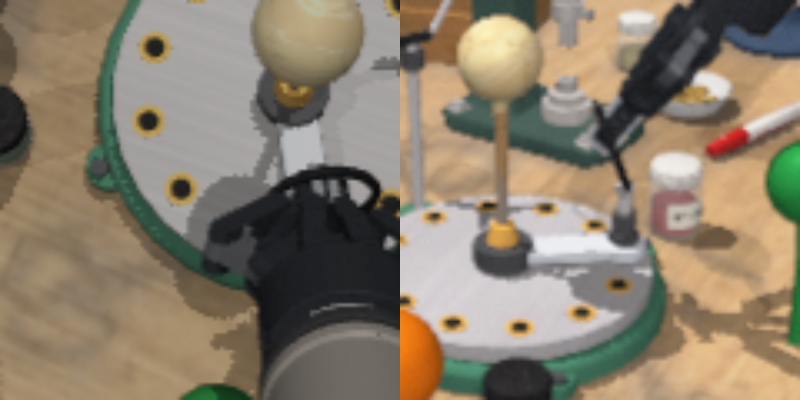

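```bash
python3 - <<'E'
from h import *
J=np.array([.619,.0467])
for k in (0,22,25,28,30,32):
    a=np.radians(183.8+k);e=np.array([np.cos(a),np.sin(a)])
    for n,rr,z in (('sleeve60',.085,.06),('armend',.085,.045),('topwire',.0651,.132+.015)):
        u,v=proj('side',[*(J+rr*e),z]); tu,tv=proj('top',[*(J+rr*e),z])
        print(k,n,'side',round(400+(u-260)/.3),round((v-160)/.3),'top',round((tu-220)/.3),round((tv-190)/.3))
E
```

```text
0 sleeve60 side 618 248 top 242 224
0 armend side 617 267 top 242 227
0 topwire side 592 125 top 260 164
22 sleeve60 side 624 225 top 300 232
22 armend side 624 244 top 299 236
22 topwire side 598 110 top 308 172
25 sleeve60 side 624 222 top 308 232
25 armend side 623 241 top 307 235
25 topwire side 598 108 top 314 171
28 sleeve60 side 623 219 top 316 231
28 armend side 622 238 top 314 235
28 topwire side 597 106 top 321 170
30 sleeve60 side 622 217 top 321 230
30 armend side 621 236 top 320 234
30 topwire side 596 104 top 325 170
32 sleeve60 side 621 215 top 327 229
32 armend side 620 234 top 325 233
32 topwire side 596 103 top 330 169
```

Emit:
{"api": "play_rows", "payload": {
  "targets": "1 0.0012 -0.0002 0.0016 0; 1 0.0024 -0.0005 0.0032 0; 1 0.0035 -0.0007 0.0048 0; 1 0.0047 -0.001 0.0064 0; 1 0.0059 -0.0012 0.008 0; 1 0.0059 -0.0012 0.008 0"
}}

```text
clock: 17.43
tcp_pos: [0.5675, 0.0135, 0.1122]
orientation: [-0.299, 2.493, 0.263]
contact_force: [-7.7, -5.0, -3.2]
grip_width: 0.0003
gripper_force: 4.8
```

Emit:
{"api": "play_rows", "payload": {
  "targets": "1 0.0012 -0.0002 0.0016 0; 1 0.0024 -0.0005 0.0032 0; 1 0.0035 -0.0007 0.0048 0; 1 0.0035 -0.0007 0.0048 0"
}}

```text
clock: 17.77
tcp_pos: [0.5695, 0.0147, 0.1079]
orientation: [-0.3, 2.489, 0.265]
contact_force: [-2.0, -4.0, -0.2]
grip_width: 0.0001
gripper_force: 1.8
```

```bash
python3 look.py a6
```

```text
t 17.77 tcp [0.5695 0.0147 0.1079] z [ 0.551  0.258 -0.794] tilt 37.5 az 25.1 x [-0.788 -0.152 -0.597] y [-0.275  0.954  0.119] F [-2.  -4.  -0.2] j [ 0.98  0.66 -1.17  2.29  1.84  0.29  0.15]
```

View pics/a6.png

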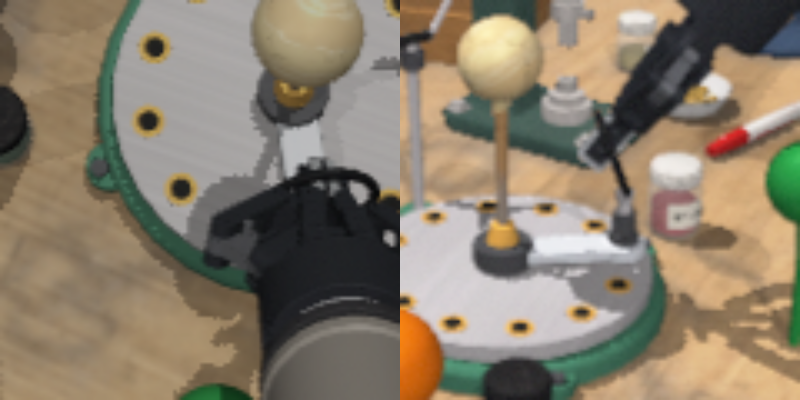

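Side view: the ring's top is at about (600,112) and the old hole is open at (618,285). Vertical force is gone, so the pin either rides on the plate or has dropped. I'll decide which by numbers: the pixel height of the ring's top and the bearing of the arm's centre line.

```bash
python3 - <<'E'
from h import *
J=np.array([.619,.0467])
s=r.grab_frame('side'); g=s.max(2)
print(g[186:206,314:332])
for k in (26,28,30,32):
    a=np.radians(183.8+k);e=np.array([np.cos(a),np.sin(a)])
    for h in (0,.01,.015):
        u,v=proj('side',[*(J+(.075-.0109)*e),.135+h]); w=proj('side',[*(J+.085*e),.077])
        print(k,h,round(u,1),round(v,1),'sleevetop',np.round(w,1))
E
```

```text
[[209 218 222 219 214 211 213 218 221 219 217 210 144  55  45  44  44  44]
 [199 212 220 211 211 212 218 219 217 217 215 184 110  47  48  45  44  38]
 [187 192 207 211 214 215 216 214 216 214 197 145  74  47  45  44  33  37]
 [146 148 186 197 190 206 217 217 216 215 157  58  44  46  42  36  30  32]
 [149 175 190 146  94 154 189 191 192 197 138  47  45  42  35  35  31  33]
 [176 191 194 150 106 102 103 103  96  97  81  47  43  30  30  34  34  31]
 [183 176 155 118  92  94  99 102 101  76  43  42  37  35  34  37  35  33]
 [155 149 142 115  67  81  94 102 101  72  46  29  33  38  40  33  37  33]
 [151 147 137 114  73  29  79 113 115  93  53  32  36  40  44  44  40  37]
 [150 138 121 112  71  37  71 129 152 118  61  26  35  37  41  44  41  40]
 [140 122 105 105  78  49  36  95 117  89  46  30  27  31  35  41  46  44]
 [114 108 103 105  94  72  41  56  61  48  32  34  33  27  29  35  42  46]
 [101 101 103 109 108  74  42  49  45  40  44  41  34  34  28  33  38  35]
 [111 121 126 135 142 104  53  43  37  40  54  46  36  38  45  66  61  38]
 [142 172 171 155 150 107  52  34  32  40  46  46 
[... 220 characters left out ...]
  86 123 127 107  95 137 164]
 [155 144 104  56  42  50  50  36  38  37  54 125 140 109 137 161 164 169]
 [157 114  49  42  42  51  53  40  32  34  62 112 112 139 162 166 170 174]]
26 0 318.7 197.1 sleevetop [327.2 219.8]
26 0.01 318.7 193.0 sleevetop [327.2 219.8]
26 0.015 318.8 190.9 sleevetop [327.2 219.8]
28 0 318.5 196.7 sleevetop [327.  219.2]
28 0.01 318.6 192.6 sleevetop [327.  219.2]
28 0.015 318.7 190.5 sleevetop [327.  219.2]
30 0 318.4 196.3 sleevetop [326.8 218.6]
30 0.01 318.4 192.2 sleevetop [326.8 218.6]
30 0.015 318.5 190.1 sleevetop [326.8 218.6]
32 0 318.2 195.9 sleevetop [326.5 218. ]
32 0.01 318.2 191.8 sleevetop [326.5 218. ]
32 0.015 318.3 189.7 sleevetop [326.5 218. ]
```

```bash
python3 - <<'E'
from h import *
J=np.array([.619,.0467])
t=r.grab_frame('top');s=r.grab_frame('side');g=t.min(2)
np.set_printoptions(linewidth=200)
print(g[225:246,300:322])
for k in (26,28,30,32,34):
    a=np.radians(183.8+k);e=np.array([np.cos(a),np.sin(a)])
    print(k,[np.round(proj('top',[*(J+rr*e),.045]),1) for rr in (.02,.03,.04,.05)])
for n,im in (('top',t),('side',s)):
    h=cv2.cvtColor(im,cv2.COLOR_RGB2HSV);m=((h[...,0]<8)|(h[...,0]>172))&(h[...,1]>130)&(h[...,2]>70)
    yy,xx=np.mgrid[:420,:560];c=proj(n,[.5491,-.0017,.032]);print(n,np.round(c,1),np.argwhere(m&(np.hypot(xx-c[0],yy-c[1])<14))[:,::-1].tolist())
    print(s[226:240,316:340].tolist() if 0 else '')
E
```

```text
[[ 59  31  39  46  48  49  50  73  77  77  77  77  76  60  69  68 143 152 153 152 151 150]
 [ 94  61  36  52  44  47  49  71  74  74  66  55  51  67 175 141 149 153 153 152 153 162]
 [111 109  86 121 113  90  62  56  56  56  77 108 127 179 187 161 153 152 152 152 152 161]
 [111 111 110 116 130 131 129 127 178 146 179 187 187 187 187 175 157 152 151 151 152 152]
 [109 109 111 107 127 179 187 186 186 187 187 187 187 187 187 177 159 153 153 152 152 161]
 [108 109 108 100 125 179 187 187 185 186 187 187 187 187 187 182 141 147 152 153 154 152]
 [124 109 108  97 169 186 187 186 185 186 187 187 187 187 187 187 133 144 150 150 151 152]
 [123 108 108  94 164 185 187 187 185 186 187 187 187 187 187 187 152 150 152 151 150 150]
 [109 109 108 102 158 184 187 187 186 186 187 187 187 187 187 187 161 152 152 152 152 152]
 [111 111 109 109 150 182 187 187 186 186 187 187 187 187 187 187 166 154 153 153 152 153]
 [112 112 112 111 130 180 187 187 187 186 187 187 187 187 187 187 174 156 150 150 152 153]
 [109 109 111 112 116 178 187 187 186 186 186 187 187 187 187 187 179 158 151 150 150 150]
 [109 10
[... 635 characters left out ...]
162 162 161  99  34  23  28  26  20  19  16  15  30  41  93  61  31  41  68  72  51]
 [112 157 118  50  21  20  22  17  15  14  12  15  16  54 117 125 108  54  74 121 128  91]]
26 [array([308.7, 226.8]), array([309.3, 231.9]), array([309.9, 237.1]), array([310.5, 242.2])]
28 [array([309. , 226.7]), array([309.8, 231.8]), array([310.6, 237. ]), array([311.4, 242.1])]
30 [array([309.4, 226.7]), array([310.4, 231.7]), array([311.4, 236.9]), array([312.4, 242. ])]
32 [array([309.7, 226.6]), array([310.9, 231.6]), array([312.1, 236.7]), array([313.3, 241.8])]
34 [array([310.1, 226.5]), array([311.4, 231.5]), array([312.8, 236.6]), array([314.2, 241.6])]
top [316.1 260.9] []

side [326.1 235.2] []
```

The top image puts the arm at about 27–28°, and the ring's height says the pin rides on the plate, 2–3° short of the hole. I'll nudge it further along the arc.

Emit:
{"api": "play_rows", "payload": {
  "targets": "1 -0.0003 -0.0009 0.0001 0; 1 -0.0006 -0.0019 0.0002 0; 1 -0.0009 -0.0028 0.0003 0; 1 -0.0012 -0.0038 0.0004 0; 1 -0.0012 -0.0038 0.0004 0"
}}

```text
clock: 18.43
tcp_pos: [0.5702, 0.0131, 0.1073]
orientation: [-0.303, 2.49, 0.269]
contact_force: [1.2, -0.2, 0.2]
grip_width: 0.0004
gripper_force: 0.0
```

```bash
cat > chk.py <<'E'
from go import *
s=r.grab_frame('side').max(2);t=r.grab_frame('top').min(2).astype(float)
print('ring col319',s[188:202,319].tolist(),'col320',s[188:202,320].tolist())
for row in (231,233,235,237):
    L=t[row,300:309];Rr=t[row,310:320]; l=308.5-((L-105)/82).clip(0,1).sum() ; q=309.5+((Rr-152)/35).clip(0,1).sum(); print(row,round(l,2),round(q,2))
E
python3 chk.py
```

```text
t 18.43 tcp [0.5702 0.0131 0.1073] z [ 0.549  0.261 -0.794] tilt 37.4 az 25.4 x [-0.789 -0.153 -0.595] y [-0.277  0.953  0.122] F [ 1.2 -0.2  0.2] j [ 0.98  0.66 -1.16  2.29  1.83  0.28  0.16]
ring col319 [214, 206, 151, 103, 96, 81, 36, 36, 50, 72, 71, 92, 89, 59] col320 [217, 218, 191, 103, 100, 94, 73, 49, 38, 37, 40, 47, 43, 36]
231 303.49 315.5
233 303.73 315.81
235 303.98 316.24
237 303.77 312.47
```

Emit:
{"api": "play_rows", "payload": {
  "targets": "1 -0.0003 -0.0009 0.0001 0; 1 -0.0006 -0.0019 0.0002 0; 1 -0.0009 -0.0028 0.0003 0; 1 -0.0012 -0.0038 0.0004 0; 1 -0.0016 -0.0047 0.0005 0; 1 -0.0016 -0.0047 0.0005 0"
}}

```text
clock: 19.03
tcp_pos: [0.5729, 0.0081, 0.1069]
orientation: [-0.302, 2.491, 0.268]
contact_force: [0.2, 0.1, 0.6]
grip_width: 0.0005
gripper_force: 0.0
```

```bash
python3 chk.py
```

```text
t 19.03 tcp [0.5729 0.0081 0.1069] z [ 0.549  0.26  -0.795] tilt 37.4 az 25.3 x [-0.789 -0.153 -0.595] y [-0.276  0.954  0.121] F [0.2 0.1 0.6] j [ 0.98  0.65 -1.15  2.28  1.82  0.27  0.18]
ring col319 [215, 205, 154, 100, 95, 79, 35, 38, 48, 65, 66, 83, 56, 34] col320 [215, 215, 189, 102, 101, 102, 98, 54, 33, 40, 43, 46, 30, 39]
231 303.46 315.5
233 303.74 315.79
235 303.98 316.24
237 303.76 315.47
```

Emit:
{"api": "play_rows", "payload": {
  "targets": "1 -0.0003 -0.0009 0.0001 0; 1 -0.0006 -0.0019 0.0002 0; 1 -0.0009 -0.0028 0.0003 0; 1 -0.0009 -0.0028 0.0003 0"
}}

```text
clock: 19.47
tcp_pos: [0.5731, 0.0051, 0.1055]
orientation: [-0.301, 2.494, 0.268]
contact_force: [-2.2, -1.2, -6.8]
grip_width: 0.0001
gripper_force: 2.6
```

Emit:
{"api": "play_rows", "payload": {
  "targets": "1 -0.0003 -0.0009 0.0001 0; 1 -0.0006 -0.0019 0.0002 0; 1 -0.0006 -0.0019 0.0002 0"
}}

```text
clock: 19.72
tcp_pos: [0.5736, 0.0048, 0.1056]
orientation: [-0.303, 2.494, 0.27]
contact_force: [-4.8, 1.1, -7.8]
grip_width: -0.0001
gripper_force: 4.2
```

```bash
python3 chk.py
```

```text
t 19.72 tcp [0.5736 0.0048 0.1056] z [ 0.546  0.261 -0.796] tilt 37.2 az 25.6 x [-0.791 -0.154 -0.593] y [-0.277  0.953  0.123] F [-4.8  1.1 -7.8] j [ 0.98  0.65 -1.14  2.27  1.8   0.26  0.2 ]
ring col319 [214, 205, 153, 101, 102, 99, 95, 73, 35, 41, 50, 57, 49, 34] col320 [216, 216, 189, 101, 102, 103, 118, 134, 110, 55, 39, 37, 44, 34]
231 304.24 316.41
233 304.68 316.76
235 304.94 317.39
237 304.85 317.39
```

The arm jumped about 3°, the ring fell, and it now rests on the finger with about 8 N. The pin has entered the hole, so I'll lower the finger to let it seat.

Emit:
{"api": "play_rows", "payload": {
  "targets": "1 0.0012 -0.0002 0.0016 0; 1 0.0024 -0.0005 0.0032 0; 1 0.0035 -0.0007 0.0048 0; 1 0.0047 -0.001 0.0064 0; 1 0.0059 -0.0012 0.008 0; 1 0.0065 -0.0013 0.0088 0; 1 0.0065 -0.0013 0.0088 0"
}}

```text
clock: 20.4
tcp_pos: [0.5766, 0.0044, 0.0964]
orientation: [-0.302, 2.49, 0.269]
contact_force: [-0.2, 0.7, -0.0]
grip_width: -0.0003
gripper_force: 0.1
```

```bash
python3 - <<'E'
import chk
from go import *
to(ringc(np.radians(30)),'c')
E
```

```text
t 20.4 tcp [0.5766 0.0044 0.0964] z [ 0.55   0.26  -0.794] tilt 37.5 az 25.3 x [-0.788 -0.153 -0.596] y [-0.276  0.953  0.121] F [-0.2  0.7 -0. ] j [ 0.99  0.7  -1.16  2.27  1.86  0.3   0.17]
ring col319 [217, 205, 153, 102, 100, 100, 100, 96, 81, 71, 37, 50, 62, 55] col320 [217, 216, 189, 102, 99, 101, 104, 104, 113, 123, 69, 58, 40, 44]
231 304.21 316.39
233 304.7 316.7
235 304.93 317.39
237 304.76 317.41
c [0.5567 0.005  0.105 ] shift [ 0.0105  0.0071 -0.0176]
```

The ring's top is at row 198, 4 px below where it was with the pin on the plate, so the pin is fully home. Contact force is zero. I'll centre the finger in the ring and withdraw along the slant.

Emit:
{"api": "play_rows", "payload": {
  "targets": "1 0.003 0.003 0 0; 1 0.007 0.006 -0.002 0; 1 0.007 0.006 -0.012 0; 1 0.007 0.006 -0.024 0; 1 0.007 0.006 -0.036 0; 1 0.007 0.006 -0.048 0; 1 0.007 0.006 -0.06 0; 1 0.007 0.006 -0.075 0"
}}

```text
clock: 21.17
tcp_pos: [0.5263, -0.0101, 0.1521]
orientation: [-0.305, 2.492, 0.267]
contact_force: [0.1, 0.5, -0.6]
grip_width: -0.0001
gripper_force: 0.0
```

```bash
python3 - <<'E'
import chk
from go import *
to(ringc(np.radians(30)),'c');to(p+np.array([-.01,0.02,.05]),'up')
E
```

```text
t 21.17 tcp [ 0.5263 -0.0101  0.1521] z [ 0.548  0.26  -0.795] tilt 37.3 az 25.4 x [-0.789 -0.155 -0.594] y [-0.278  0.953  0.12 ] F [ 0.1  0.5 -0.6] j [ 1.2   0.52 -1.3   2.33  1.33  0.19  0.64]
ring col319 [216, 206, 155, 102, 104, 100, 102, 98, 79, 74, 38, 39, 39, 40] col320 [214, 217, 190, 102, 103, 103, 103, 103, 102, 94, 78, 66, 39, 43]
231 304.33 316.19
233 304.73 316.47
235 305.01 317.07
237 304.85 317.16
c [0.5567 0.005  0.105 ] shift [0.0017 0.0003 0.058 ]
up [0.5163 0.0099 0.2021] shift [-0.0249  0.0278 -0.0401]
```

Emit:
{"api": "play_rows", "payload": {
  "targets": "1 -0.008 0.002 -0.016 0; 1 -0.016 0.004 -0.032 0; 1 -0.028 0.006 -0.048 0; 1 -0.04 0.008 -0.064 0; 1 -0.052 0.01 -0.08 0; 1 -0.064 0.012 -0.096 0; 1 -0.064 0.012 -0.096 0"
}}

```text
clock: 21.85
tcp_pos: [0.512, -0.0222, 0.2161]
orientation: [-0.299, 2.529, 0.25]
contact_force: [-0.4, -0.1, 0.9]
grip_width: -0.0002
gripper_force: 0.0
```

```bash
python3 - <<'E'
import chk
from go import *
e=np.array([np.cos(np.radians(213.8)),np.sin(np.radians(213.8))])
t=cv2.cvtColor(r.grab_frame('top'),cv2.COLOR_RGB2BGR);s=cv2.cvtColor(r.grab_frame('side'),cv2.COLOR_RGB2BGR)
t0=cv2.imread('pics/top0.png');s0=cv2.imread('pics/side0.png')
def loc(im,im0,u,v,w=14):
    m=cv2.matchTemplate(im[v-w-6:v+w+7,u-w-6:u+w+7],im0[v-w:v+w+1,u-w:u+w+1],cv2.TM_CCOEFF_NORMED);_,sc,_,l=cv2.minMaxLoc(m);return round(sc,3),(l[0]-6,l[1]-6)
for n,a in (('bauble',(t,t0,312,199)),('greenjar',(t,t0,217,227)),('pinkjar',(t,t0,369,284)),('greenball',(t,t0,285,322)),('bauble s',(s,s0,290,178)),('greenjar s',(s,s0,294,286)),('pinkjar s',(s,s0,343,218)),('greenball s',(s,s0,383,214))): print(n,loc(*a))
# expected ring outline centre in top
print('pin top proj',proj('top',[*(J+.085*e),.045]),'ring c',proj('top',ringc(np.radians(30))))
E
```

```text
t 21.85 tcp [ 0.512  -0.0222  0.2161] z [ 0.522  0.242 -0.818] tilt 35.1 az 24.8 x [-0.81  -0.158 -0.564] y [-0.266  0.957  0.113] F [-0.4 -0.1  0.9] j [ 1.4   0.31 -1.41  2.28  0.05  0.26  1.85]
ring col319 [213, 204, 152, 99, 103, 98, 101, 97, 81, 72, 36, 41, 36, 37] col320 [213, 213, 188, 101, 100, 99, 101, 102, 101, 93, 77, 67, 38, 41]
231 304.28 316.19
233 304.73 316.53
235 305.0 317.13
237 304.85 317.19
bauble (0.971, (0, 0))
greenjar (0.991, (0, 0))
pinkjar (0.954, (0, 0))
greenball (0.948, (0, 0))
bauble s (0.992, (0, 0))
greenjar s (0.988, (0, 0))
pinkjar s (0.925, (0, 0))
greenball s (0.991, (0, 0))
pin top proj (np.float64(315.88045807609615), np.float64(260.11405617590685)) ring c (np.float64(317.02419247500853), np.float64(250.21295752588085))
```

Emit:
{"api": "play_rows", "payload": {
  "targets": "1 -0.02 0.004 -0.03 0; 1 -0.04 0.007 -0.055 0; 1 -0.055 0.01 -0.08 0; 1 -0.055 0.01 -0.08 0; 1 -0.055 0.01 -0.08 0; 1 -0.055 0.01 -0.08 0"
}}

```text
clock: 22.55
tcp_pos: [0.5148, -0.0218, 0.3175]
orientation: [-0.305, 2.529, 0.234]
contact_force: [0.9, 0.0, 0.8]
grip_width: 0.0
gripper_force: 0.0
```

```bash
python3 - <<'E'
import chk
from h import r
print(r.hand_in())
E
```

```text
t 22.55 tcp [ 0.5148 -0.0218  0.3175] z [ 0.525  0.232 -0.819] tilt 35.0 az 23.8 x [-0.808 -0.166 -0.565] y [-0.267  0.958  0.1  ] F [0.9 0.  0.8] j [ 1.65 -0.15 -1.36  2.15 -0.86  0.7   2.66]
ring col319 [189, 181, 137, 100, 99, 98, 98, 96, 77, 73, 37, 40, 35, 42] col320 [189, 189, 166, 101, 98, 100, 101, 101, 98, 93, 79, 68, 40, 44]
231 304.16 316.41
233 304.61 316.81
235 304.88 317.41
237 304.74 317.41
the job is handed in; nothing more can be done
None
```

I handed the job in at 22.6 s: the pin measures fully home in the red-bushed hole, the bauble and both jars match their starting images, and the hand is clear. On the way down the pin first landed on the plate about 3° short and needed a nudge with the finger to drop in.

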